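# Clear the stretcher-bar offcuts into the scrap crate

### The job

Clear the two bare-wood offcuts into the open scrap crate: the long strip that pokes out from under the raised work board, and the short stepped block lying on top of the board. Draw the long strip right out from under the board and let go of it lying flat on the table, then take it again by its middle, lift it level and put it in the crate. Both pieces must end wholly inside the crate, below its rim; leave everything else where it is.

Things in the scene. Friction and masses are not known exactly. Their poses are not given: they have to be found in the camera images.
- board: plywood work board raised on four corner blocks, fixed; 360 mm along its x, 240 mm along its y; underside 45 mm, top 60 mm above the table. Origin at table level below its centre, z up. The long strip sticks out past its +y edge (its y = +120 mm); the corner blocks take up |x| over 151 mm
- crate: open plywood scrap crate, fixed; outside 312 mm (its x) by 182 mm (its y) by 90 mm high, walls and floor 6 mm. Origin at the centre of its underside, on the table, z up
- bar: long strip of bare light wood (stretcher-bar offcut), 240 mm (its x) by 36 mm (its y) by 20 mm thick, about 0.1 kg, lying flat on the table, partly under the board, with 75 to 90 mm sticking out. Origin at the centre of its underside, z up
- bar_mid (a point): middle of the long strip, at half its thickness
- bar_end_out (a point): centre of the strip's end face that sticks out at the start (strip's +x end)
- bar_end_under (a point): centre of the strip's end face that starts under the board (strip's -x end)
- chunk: short stepped block of bare light wood (lap-joint offcut), 70 mm (its x) by 40 mm (its y), about 0.06 kg, lying on top of the board; 38 mm high from x = -35 to +5 mm, 20 mm high from there to x = +35 mm. Origin at the centre of its underside, z up
- chunk_grip (a point): point inside the block's high part, 15 mm to the block's -x of its centre and 22 mm above its underside; 40 mm wide there along the block's y
- cork_block: bystander: cork sanding block 80 x 50 x 28 mm on the board, origin under its centre
- tape_roll: bystander: roll of tape, 72 mm across, hole 52 mm, 24 mm high, lying on the board, origin under its centre
- tube_up: bystander: paint tube standing on its cap, 40 mm wide, 128 mm high, on the table, origin under its centre
- tube_flat: bystander: paint tube lying on the table, 135 mm long (its x), 34 mm thick, origin under its middle
- brush_jar: bystander: glass jar with brushes, 72 mm across, 210 mm high with the brushes, on the table, origin under its centre
- hammer: bystander: hammer lying on the table beyond the crate, 240 mm long (its x)

How it is judged (in metres and radians):
On the way, in this order (a step that is already met when the one before it is completed fails the run):
1. the long strip has been drawn right out from under the board and lies flat, still and let go on the table (y of bar_end_under in the frame of board above 0.115 m and height (world z) of bar_mid below 0.016 m and angle between bar's own z axis and vertical below 0.1 rad and contact force between the fingers and bar below 0.05 N and linear speed of bar below 0.03 m/s), for 0.2 s.
2. the long strip is held by its middle (the point between the finger pads within 45 mm of it) and lifted level (within 0.3 rad), more than 40 mm off the table (distance between the grasp point and bar_mid below 0.045 m and height (world z) of bar_mid above 0.05 m and angle between bar's own z axis and vertical below 0.3 rad and contact force between the fingers and bar above 0.5 N), for 0.2 s.
At the end, for the whole second after the job is handed in: The long strip (its middle and both end centres) and the stepped block (its grip point) are inside the crate's walls and lower than its 90 mm rim, both at rest (slower than 0.03 m/s) and let go (x of bar_end_out in the frame of crate between -0.155 and 0.155 m and y of bar_end_out in the frame of crate between -0.09 and 0.09 m and z of bar_end_out in the frame of crate between 0 and 0.09 m and x of bar_end_under in the frame of crate between -0.155 and 0.155 m and y of bar_end_under in the frame of crate between -0.09 and 0.09 m and z of bar_end_under in the frame of crate between 0 and 0.09 m and x of bar_mid in the frame of crate between -0.155 and 0.155 m and y of bar_mid in the frame of crate between -0.09 and 0.09 m and z of bar_mid in the frame of crate between 0 and 0.09 m and x of chunk_grip in the frame of crate between -0.155 and 0.155 m and y of chunk_grip in the frame of crate between -0.09 and 0.09 m and z of chunk_grip in the frame of crate between 0 and 0.09 m and linear speed of each of bar, chunk below 0.03 m/s); the robot touches nothing.
It fails at once if any of the other loose things (cork block, tape roll, two tubes, brush jar, hammer) is moved more than 40 mm (distance of any of cork_block, tape_roll, tube_up, tube_flat, brush_jar, hammer from where it was at the start of the episode above 0.04 m).
It also fails if it takes over 61 s, if anything falls off the work surface, if the arm or the gripper's body presses on something with over 40 N, if the wrist force passes 120 N, or if a joint passes its speed limit or range.

### The arm

A 7-joint arm with a two-finger parallel gripper is mounted at the origin on the work surface. World frame = base frame: x ahead of the robot, y to its left, z up, the work surface at z = 0. Lengths are in mm, angles in rad, forces in N, time in s.
With the tool pointing down it reaches from about 400 to 850 mm from the base axis. Payload 4.4 kg.
Tool frame: the origin (TCP) lies on the centre line of the jaws, within the pads' length; the fingertips stand 17 mm ahead of it and the grasp point (between the pads) lies 2 mm behind it; z points along the fingers, y is the line along which they close (so a half turn about z gives the same grasp; the last joint's range is limited). The gripper opens to 94 mm and grips with 3 to 60 N. Pads are 16 mm wide; open, the fingers measure 119 mm over their backs; the gripper's body (75 mm by 177 mm) begins 78 mm behind the grasp point.
Start: joints at [-0.066, 0.628, 0.038, 1.517, -0.027, 0.996, -0.02], TCP at [650.014, 0.027, 222.478] pointing down, gripper open.
Joint ranges: [-3.06, 3.06], [-0.37, 2.12], [-1.25, 1.32], [0.18, 2.47], [-1.1, 4.24], [0.23, 1.98], [-2.94, 2.94]. Speed limits (rad/s): [2.57, 2.57, 3.14, 3.14, 3.14, 3.14, 3.14].

### API

Orientations are given as a 3x3 rotation matrix whose columns are the frame's x, y, z axes.
In Python, from bench import env gives the robot as it stands.
- The arm moves only by the shell command python3 -m jog 'ROWS' [FORCE]. ROWS is JSON, a list of rows, each an object with "fingers": the finger opening in mm, from 0 to 94; "slide": the shift along the tool's x, y, z in units of 0.15 m (1.0 is 0.15 m), a list of three; "turn": the turn, a rotation vector about the tool's x, y, z in units of 2 pi rad (1.0 is 2 pi rad), a list of three. A call has exactly 10 rows; each row is the pose to reach, as a shift and turn from the pose commanded when the call began, along the tool's axes at that moment, turning the shorter way round; what a row does not reach only later rows make up. A row lasts 1/12 s, in which the tool goes at most 41.7 mm and 7.16 degrees, less where a joint would pass 70% of its speed; a pose out of reach is approached as far as the arm can. A call with a number of a shift or a turn outside -1 to 1 is refused whole. A call with a gripper value outside its range is refused whole. The fingers move at their own pace and stop on an object; FORCE is the grip in N (left out, the last holds). Time passes only in rows, so rows that repeat a pose let the fingers close, or fill a call up. It gives the time, the measured TCP pose, the force, the opening and the grip force at its end, in the units of the state.
- env.observe(): the state, without advancing time (a new reading comes with each control period).
- env.capture(name): name is "scene" or "side" or "wrist"; returns (picture, depth): 480x640x3 uint8, blue, green, red; 480x640 float32, mm along the optical axis (not along the pixel's ray), 0 where there is no reading.
- env.get_calibration(name): a dict with "fovy" (degrees; the focal length in pixels is half the picture's height over the tangent of half this angle, whatever the lens; pixels are square), "cx", "cy" (the principal point, pixels), "R" (3x3) and "t" (3): a world point X has camera coordinates R X + t. Camera axes: x right, y down, z forward; pixel columns grow to the right and rows downward; lengths in mm; the calibration is good to about 2 mm. A picture is of the moment at which its call begins: read the wrist's pose just before it. get_calibration takes no time and is no camera call; for the wrist camera it gives the pose at the moment of the call.
- env.job_done(): hands the job in; it is judged then, once.
The state is a dict: "time_s": time; "joints": joint angles; "qvel": joint speeds; "effort": joint torques, N m; "eef_pos": TCP position; "orientation": TCP orientation; "force": force on the tool from outside, world axes, zero at the start; "ft_torque": the same for the moment, N m; "finger_gap": opening from 0.0 (shut) to 1.0 (fully open); "finger_force": force on a finger pad.
Only numpy, scipy, OpenCV 4.12 (cv2) and the standard library are available. Lean on these libraries where they do the work, as an engineer would, in place of code of your own. Each camera call takes 0.05 s, during which the arm holds its last target. There are 200 camera calls.

## Working session

There is one attempt and no reset: what is moved stays moved. The work goes in short steps, Python scripts to look and compute and a shell command to move; the robot and the scene stay as the last step left them, time stands still between calls to the robot, and variables do not carry over. Pictures are saved under pics/ and viewed, at most 10 in all, crops included, and the job is handed in when it is done.

```bash
ls; mkdir -p pics; python3 - <<'E'
from bench import env
import cv2,numpy as np
s=env.observe(); print(s['time_s'],s['orientation'],s['finger_gap'])
for n in("scene","side"):
    p,d=env.capture(n); cv2.imwrite(f'pics/{n}0.png',p); np.save(f'{n}0.npy',d); c=env.get_calibration(n); print(n,c,(d>0).mean())
E
```

```text
pics
0.0 [[ 4.84339282e-05  9.99998218e-01 -1.88740919e-03]
 [ 9.99999999e-01 -4.84349198e-05 -4.79713876e-07]
 [-5.71129534e-07 -1.88740917e-03 -9.99998219e-01]] 0.9971393597945005
scene {'fovy': 44.859406146491374, 'cx': 319.114823059235, 'cy': 239.3918581482705, 'R': array([[-0.77773418,  0.62844225, -0.01378009],
       [ 0.46668433,  0.56258547, -0.68242459],
       [-0.42111197, -0.53717588, -0.7308261 ]]), 't': array([ 378.95526256, -278.17022533, 1647.3726681 ])} 0.9958919270833333
side {'fovy': 42.10370242819766, 'cx': 314.7508419498111, 'cy': 235.9279058114382, 'R': array([[ 0.99745001, -0.06985358, -0.01462729],
       [-0.05751086, -0.66534736, -0.74431538],
       [ 0.04226086,  0.74325861, -0.66766807]]), 't': array([-558.0689061 ,  206.28190586, 1287.84715293])} 0.9959537760416667
```

View pics/scene0.png

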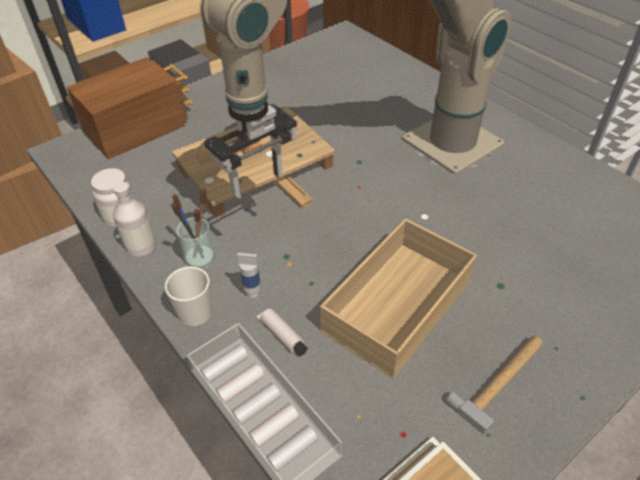

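View pics/side0.png

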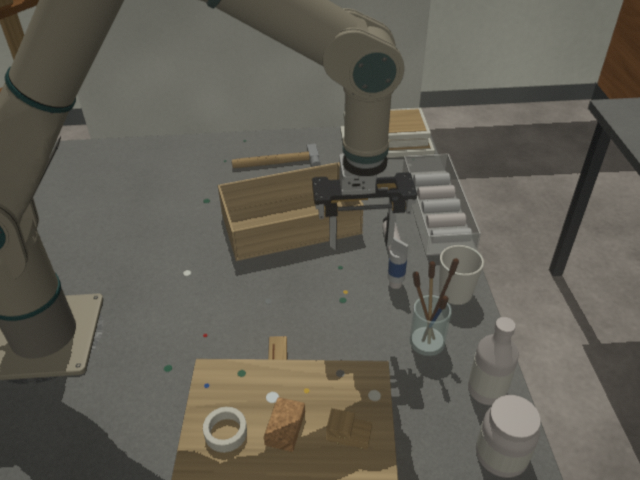

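The scene view shows the strip end at about (295,190) and the crate at (400,290). The side view shows the strip at (278,348), the chunk at (348,427), the cork block at (285,423), the tape at (225,430) and the crate at (290,215).

```bash
cat > h.py <<'E'
import numpy as np,cv2
from bench import env
def K(c): return 240/np.tan(np.radians(c['fovy'])/2)
def cloud(d,c):
    v,u=np.mgrid[:480,:640]; f=K(c)
    P=np.stack([(u-c['cx'])/f*d,(v-c['cy'])/f*d,d],-1)
    X=(P-c['t'])@c['R']; X[d<=0]=np.nan; return X
def ray(uv,z,c):
    f=K(c); uv=np.atleast_2d(np.float64(uv)); D=np.c_[(uv[:,0]-c['cx'])/f,(uv[:,1]-c['cy'])/f,np.ones(len(uv))]@c['R']
    C=-c['R'].T@c['t']; return C+D*((z-C[2])/D[:,2])[:,None]
def rect(P):  # min-area rect of xy points
    (cx,cy),(w,h),a=cv2.minAreaRect(np.float32(P)); return np.round([cx,cy,w,h,a],1)
E
python3 - <<'E'
from h import *
for n in("side","scene"):
    c=env.get_calibration(n); X=cloud(np.load(n+'0.npy'),c); x,y,z=X[...,0],X[...,1],X[...,2]
    img=cv2.imread(f'pics/{n}0.png')
    def comps(m,nm,a=60):
        m=cv2.morphologyEx(m.astype(np.uint8),cv2.MORPH_OPEN,np.ones((3,3)))
        k,l,st,ce=cv2.connectedComponentsWithStats(m)
        for i in range(1,k):
            if st[i,4]>=a:
                q=l==i; print(n,nm,ce[i].round(),st[i,4],rect(X[q][:,:2]),'z',np.nanmedian(z[q]).round(1), 'bgr',img[q].mean(0).round())
    w=(x>350)&(x<950)&(y>-500)&(y<500)
    tm=w&(abs(z)<8); print(n,'table z',np.nanmedian(z[tm]))
    comps(w&(y<0)&(z>53)&(z<67),'board',300)
    comps(w&(y<-50)&(z>70)&(z<110),'onboard')
    comps(w&(y<100)&(z>12)&(z<30),'strip',40)
    comps(w&(y>0)&(z>80)&(z<96),'crate',100)
E
```

```text
side table z 1.0909085538255958
side board [302. 419.] 18326 [ 509.2 -262.5  238.4  335.2   85.5] z 60.7 bgr [ 75. 101. 116.]
side board [224. 428.] 504 [ 387.6 -280.2   39.8   46.6   72.8] z 60.9 bgr [ 82. 108. 122.]
side onboard [430. 318.] 757 [778.3 -85.5  60.8  70.5  77.3] z 89.7 bgr [88. 95. 92.]
side onboard [491. 372.] 576 [ 859.8 -217.7   36.8   72.4   61.8] z 90.0 bgr [ 90.  97. 100.]
side onboard [284. 422.] 1482 [ 489.5 -288.6   82.3   51.    71.5] z 88.3 bgr [ 64.  93. 120.]
side onboard [224. 427.] 921 [ 390.2 -289.1   70.3   72.1    3.7] z 83.5 bgr [133. 146. 149.]
side onboard [347. 427.] 1227 [ 595.1 -308.6   42.7   70.6   73.5] z 89.1 bgr [51. 74. 89.]
side onboard [506. 440.] 1057 [ 850.1 -347.6   54.    89.6   62.5] z 92.6 bgr [ 91.  96. 101.]
side strip [458. 297.] 110 [868.   16.4  14.4  47.3  86.9] z 20.8 bgr [ 94. 103. 105.]
side strip [277. 347.] 426 [479.  -84.   58.5  36.2  88.4] z 20.7 bgr [ 85. 119. 141.]
side strip [425. 346.] 157 [ 770.8 -103.1   22.3   64.3   68.5] z 20.1 bgr [122. 128. 121.]
side strip [482. 395.] 133 [ 849.7 -225.4   12.7   48.8   52
[... 1715 characters left out ...]
strip [142. 248.] 143 [ 876.8 -174.1   29.5   67.9   76.8] z 20.2 bgr [147. 157. 168.]
scene strip [200. 261.] 142 [792.3 -55.8  29.5  67.9  65.6] z 20.9 bgr [165. 175. 166.]
scene strip [190. 295.] 95 [862.2  19.3  11.9  40.4  73.6] z 22.2 bgr [178. 195. 205.]
scene strip [202. 317.] 81 [867.5  83.6  47.6  11.    6.1] z 21.3 bgr [149. 163. 171.]
scene strip [187. 320.] 40 [901.3  71.2   4.8  23.4  33.1] z 20.1 bgr [139. 153. 160.]
scene crate [398. 287.] 1665 [520.6 313.9 318.7 183.6  12.5] z 87.4 bgr [113. 152. 182.]
scene crate [184. 275.] 191 [862.7  23.1  31.7  77.   73.9] z 88.6 bgr [165. 181. 190.]
scene crate [192. 300.] 123 [881.4  84.4  20.7  68.4  71.9] z 88.3 bgr [149. 163. 171.]
```

```bash
python3 - <<'E'
from h import *
c=env.get_calibration('side'); X=cloud(np.load('side0.npy'),c); x,y,z=X[...,0],X[...,1],X[...,2]
w=(abs(x-595)<45)&(abs(y+308)<45)
for lo,hi in((74,86),(92,103)):
    q=w&(z>lo)&(z<hi); print(lo,rect(X[q][:,:2]),np.median(z[q]),q.sum())
# strip: edge lines from the top face
q=(abs(x-479)<30)&(y>-125)&(y<-40)&(z>15)&(z<26); P=X[q]
print('strip y',np.percentile(P[:,1],[0,2,98,100]))
for a,b in((-112,-98),(-98,-84),(-84,-70),(-70,-57)):
    r=P[(P[:,1]>a)&(P[:,1]<b)]; print(a,r[:,0].min().round(1),r[:,0].max().round(1))
q=(abs(z-60)<5)&(abs(x-480)<15)&(y>-180)&(y<-100); print('board edge y',X[q][:,1].max())
# wrist view start
o=env.observe(); cw=env.get_calibration('wrist'); print('cam centre',-cw['R'].T@cw['t'],cw['R'].round(3),cw['fovy'])
E
```

```text
74 [ 595.6 -308.4   42.9   69.5   72.8] 80.63805538957314 536
92 [ 580.7 -304.    41.9   40.7   72.7] 98.53452331581127 582
strip y [-113.35992917 -111.81870403  -56.258205    -54.49686568]
-112 461.0 496.2
-98 461.0 496.8
-84 463.3 497.4
-70 463.6 497.8
board edge y -140.81134216705982
cam centre [649.74300892  82.66368546 385.69353133] [[ 1.     0.001 -0.002]
 [ 0.001 -0.959  0.283]
 [-0.002 -0.283 -0.959]] 68.25925313961932
```

```bash
python3 -m jog '[{"fingers":94,"slide":[-0.1,-0.2,0.05],"turn":[0,0,0.003]},{"fingers":94,"slide":[-0.25,-0.45,0.1],"turn":[0,0,0.006]},{"fingers":94,"slide":[-0.4,-0.7,0.2],"turn":[0,0,0.006]},{"fingers":94,"slide":[-0.55,-0.95,0.3],"turn":[0,0,0.006]},{"fingers":80,"slide":[-0.57,-1,0.4],"turn":[0,0,0.006]},{"fingers":80,"slide":[-0.57,-1,0.5],"turn":[0,0,0.006]},{"fingers":80,"slide":[-0.57,-1,0.5],"turn":[0,0,0.006]},{"fingers":80,"slide":[-0.57,-1,0.5],"turn":[0,0,0.006]},{"fingers":80,"slide":[-0.57,-1,0.5],"turn":[0,0,0.006]},{"fingers":80,"slide":[-0.57,-1,0.5],"turn":[0,0,0.006]}]'
python3 - <<'E'
from h import *
o=env.observe(); c=env.get_calibration('wrist'); p,d=env.capture('wrist'); cv2.imwrite('pics/w1.png',p)
print(o['eef_pos'],o['orientation'].round(4) if hasattr(o['orientation'],'round') else o['orientation'])
X=cloud(d,c); x,y,z=X[...,0],X[...,1],X[...,2]
q=(abs(x-480)<40)&(y>-130)&(y<-30)&(z>14)&(z<27); P=X[q]; print(q.sum(), np.median(P[:,2]), rect(P[:,:2]), P[:,1].max())
for a in range(-125,-55,12):
    r=P[(P[:,1]>a)&(P[:,1]<a+12)]
    if len(r): print(a,r[:,0].min().round(1),r[:,0].max().round(1))
E
```

```text
time_s: 0.93
eef_pos: [501.4, -85.0, 148.2]
orientation: [[0.037, 0.999, 0.002], [0.999, -0.037, 0.0], [0.0, 0.002, -1.0]]
force: [0.7, 0.7, -1.1]
finger_gap: 0.848
finger_force: 0.0
[501.44044444 -84.97745046 148.21030086] [[ 3.660e-02  9.993e-01  2.000e-03]
 [ 9.993e-01 -3.660e-02  1.000e-04]
 [ 1.000e-04  2.000e-03 -1.000e+00]]
3535 21.710687023331587 [478.7 -92.5  75.9  35.6  87.7] -54.067786846188994
-125 459.7 495.6
-113 460.5 496.1
-101 461.1 496.6
-89 461.2 497.1
-77 462.3 497.6
-65 462.2 497.9
```

View pics/w1.png

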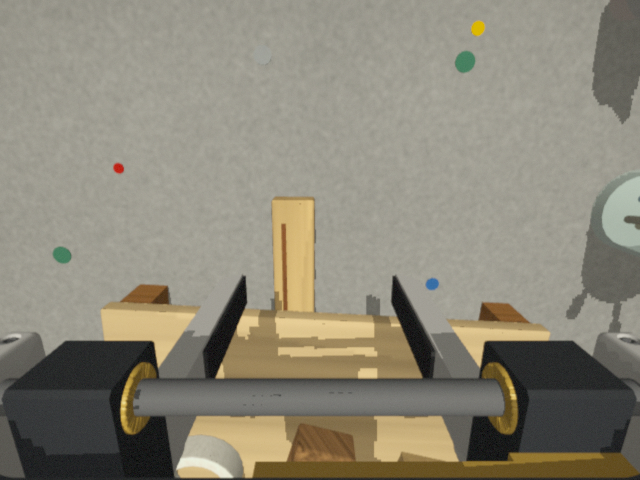

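The wrist view shows the exposed strip at px (295,255), running from y≈-54 to the board edge. Its centre is x≈479.5 with a 2.3° tilt, so I'm descending to grip it.

```bash
python3 -m jog '[{"fingers":80,"slide":[0,-0.147,0.1],"turn":[0,0,0]},{"fingers":80,"slide":[0,-0.147,0.3],"turn":[0,0,0]},{"fingers":80,"slide":[0,-0.147,0.5],"turn":[0,0,0]},{"fingers":80,"slide":[0,-0.147,0.7],"turn":[0,0,0]},{"fingers":80,"slide":[0,-0.147,0.8],"turn":[0,0,0]},{"fingers":80,"slide":[0,-0.147,0.85],"turn":[0,0,0]},{"fingers":80,"slide":[0,-0.147,0.85],"turn":[0,0,0]},{"fingers":30,"slide":[0,-0.147,0.85],"turn":[0,0,0]},{"fingers":30,"slide":[0,-0.147,0.85],"turn":[0,0,0]},{"fingers":30,"slide":[0,-0.147,0.85],"turn":[0,0,0]}]' 20
```

```text
time_s: 1.82
eef_pos: [479.1, -84.7, 21.2]
orientation: [[0.038, 0.999, 0.003], [0.999, -0.038, -0.0], [-0.0, 0.003, -1.0]]
force: [-0.4, -1.0, -0.4]
finger_gap: 0.677
finger_force: 0.0
```

```bash
python3 -m jog '[{"fingers":25,"slide":[0,0,0],"turn":[0,0,0]},{"fingers":25,"slide":[0,0,0],"turn":[0,0,0]},{"fingers":25,"slide":[0,0,0],"turn":[0,0,0]},{"fingers":25,"slide":[0,0,0],"turn":[0,0,0]},{"fingers":25,"slide":[0,0,0],"turn":[0,0,0]},{"fingers":25,"slide":[0,0,0],"turn":[0,0,0]},{"fingers":25,"slide":[0,0,0],"turn":[0,0,0]},{"fingers":25,"slide":[0,0,0],"turn":[0,0,0]},{"fingers":25,"slide":[0,0,0],"turn":[0,0,0]},{"fingers":25,"slide":[0,0,0],"turn":[0,0,0]}]' 20
```

```text
time_s: 2.65
eef_pos: [478.3, -84.6, 20.3]
orientation: [[0.038, 0.999, 0.001], [0.999, -0.038, -0.0], [0.0, 0.001, -1.0]]
force: [-0.8, 0.5, 5.5]
finger_gap: 0.38
finger_force: 20.0
```

```bash
python3 -m jog '[{"fingers":25,"slide":[0.04,0,0],"turn":[0,0,0]},{"fingers":25,"slide":[0.14,0,0],"turn":[0,0,0]},{"fingers":25,"slide":[0.26,0,0],"turn":[0,0,0]},{"fingers":25,"slide":[0.38,0,0],"turn":[0,0,0]},{"fingers":25,"slide":[0.5,0,0],"turn":[0,0,0]},{"fingers":25,"slide":[0.62,0,0],"turn":[0,0,0]},{"fingers":25,"slide":[0.74,0,0],"turn":[0,0,0]},{"fingers":25,"slide":[0.84,0,0],"turn":[0,0,0]},{"fingers":25,"slide":[0.92,0,0],"turn":[0,0,0]},{"fingers":25,"slide":[0.98,0,0],"turn":[0,0,0]}]'
python3 -m jog '[{"fingers":25,"slide":[0.06,0,0],"turn":[0,0,0]},{"fingers":25,"slide":[0.12,0,0],"turn":[0,0,0]},{"fingers":25,"slide":[0.17,0,0],"turn":[0,0,0]},{"fingers":25,"slide":[0.19,0,0],"turn":[0,0,0]},{"fingers":25,"slide":[0.19,0,0],"turn":[0,0,0]},{"fingers":60,"slide":[0.19,0,0],"turn":[0,0,0]},{"fingers":60,"slide":[0.19,0,0],"turn":[0,0,0]},{"fingers":60,"slide":[0.19,0,0],"turn":[0,0,0]},{"fingers":60,"slide":[0.19,0,0],"turn":[0,0,0]},{"fingers":60,"slide":[0.19,0,0],"turn":[0,0,0]}]'
python3 - <<'E'
from h import *
c=env.get_calibration('side'); p,d=env.capture('side'); cv2.imwrite('pics/s2.png',p)
X=cloud(d,c); x,y,z=X[...,0],X[...,1],X[...,2]
q=(abs(x-483)<60)&(y>-138)&(y<160)&(z>14)&(z<26)
k,l,st,ce=cv2.connectedComponentsWithStats(q.astype(np.uint8))
for i in range(1,k):
    if st[i,4]>40: P=X[l==i]; print(rect(P[:,:2]),P[:,1].min(),P[:,1].max(),np.median(P[:,2]))
E
```

```text
time_s: 3.48
eef_pos: [483.6, 62.3, 20.2]
orientation: [[0.038, 0.999, 0.0], [0.999, -0.038, -0.001], [-0.001, 0.0, -1.0]]
force: [-1.2, -4.1, 7.2]
finger_gap: 0.382
finger_force: 20.0
time_s: 4.32
eef_pos: [484.4, 90.8, 19.8]
orientation: [[0.038, 0.999, -0.0], [0.999, -0.038, 0.0], [0.0, -0.0, -1.0]]
force: [-0.3, -0.0, 0.1]
finger_gap: 0.635
finger_force: 0.0
[480.5   3.4 233.5  35.3  88. ] -113.86650478435841 120.58602793533184 20.866929665353556
```

```bash
python3 -m jog '[{"fingers":65,"slide":[0,0,0],"turn":[0,0,0]},{"fingers":65,"slide":[0,0,-0.12],"turn":[0,0,0]},{"fingers":65,"slide":[-0.2,0,-0.16],"turn":[0,0,0]},{"fingers":65,"slide":[-0.4,0,-0.16],"turn":[0,0,0]},{"fingers":65,"slide":[-0.59,0,-0.16],"turn":[0,0,0]},{"fingers":65,"slide":[-0.59,0,-0.1],"turn":[0,0,0]},{"fingers":65,"slide":[-0.59,0,0],"turn":[0,0,0]},{"fingers":25,"slide":[-0.59,0,0],"turn":[0,0,0]},{"fingers":25,"slide":[-0.59,0,0],"turn":[0,0,0]},{"fingers":25,"slide":[-0.59,0,0],"turn":[0,0,0]}]' 30
python3 -m jog '[{"fingers":25,"slide":[0,0,0],"turn":[0,0,0]},{"fingers":25,"slide":[0,0,0],"turn":[0,0,0]},{"fingers":25,"slide":[0,0,0],"turn":[0,0,0]},{"fingers":25,"slide":[0,0,0],"turn":[0,0,0]},{"fingers":25,"slide":[0,0,0],"turn":[0,0,0]},{"fingers":25,"slide":[0,0,0],"turn":[0,0,0]},{"fingers":25,"slide":[0,0,-0.05],"turn":[0,0,0]},{"fingers":25,"slide":[0,0,-0.15],"turn":[0,0,0]},{"fingers":25,"slide":[0,0,-0.25],"turn":[0,0,0]},{"fingers":25,"slide":[0,0,-0.4],"turn":[0,0,0]}]' 30
```

```text
time_s: 5.2
eef_pos: [481.2, 2.9, 20.1]
orientation: [[0.037, 0.999, -0.0], [0.999, -0.037, 0.0], [0.0, -0.0, -1.0]]
force: [0.5, -0.1, -0.2]
finger_gap: 0.516
finger_force: 0.0
time_s: 6.03
eef_pos: [480.0, 2.0, 79.9]
orientation: [[0.038, 0.999, -0.003], [0.999, -0.038, -0.0], [-0.0, -0.003, -1.0]]
force: [1.4, -0.8, -0.8]
finger_gap: 0.381
finger_force: 30.0
```

```bash
python3 -m jog '[{"fingers":25,"slide":[0,0,-0.1],"turn":[0,0,0.01]},{"fingers":25,"slide":[0,0,-0.25],"turn":[0,0,0.03]},{"fingers":25,"slide":[0,0,-0.4],"turn":[0,0,0.05]},{"fingers":25,"slide":[0.05,0,-0.55],"turn":[0,0,0.07]},{"fingers":25,"slide":[0.15,0.05,-0.65],"turn":[0,0,0.09]},{"fingers":25,"slide":[0.3,0.1,-0.67],"turn":[0,0,0.11]},{"fingers":25,"slide":[0.45,0.15,-0.67],"turn":[0,0,0.13]},{"fingers":25,"slide":[0.6,0.2,-0.67],"turn":[0,0,0.15]},{"fingers":25,"slide":[0.75,0.25,-0.67],"turn":[0,0,0.17]},{"fingers":25,"slide":[0.85,0.25,-0.67],"turn":[0,0,0.185]}]'
```

```text
time_s: 6.87
eef_pos: [524.6, 130.9, 180.8]
orientation: [[0.934, 0.358, 0.001], [0.358, -0.934, 0.001], [0.002, -0.0, -1.0]]
force: [1.0, 0.5, -0.9]
finger_gap: 0.378
finger_force: 30.0
```

```bash
python3 - <<'E'
from h import *
p,d=env.capture('scene'); cv2.imwrite('pics/s3.png',p); o=env.observe()
print(o['eef_pos'],np.array(o['orientation']).round(3),o['force'])
T=np.array(o['orientation']); e=np.array(o['eef_pos'])
a=np.radians(13); 
print('tool slide to bar place',(T.T@(np.array([529,277,180])-e)/150).round(3))
# bar heading = tool x
h=np.degrees(np.arctan2(T[1,0],T[0,0])); print('bar heading',h,'turn units',(h-13)/360)
c=env.get_calibration('scene');X=cloud(np.load('scene0.npy'),c);x,y,z=X[...,0],X[...,1],X[...,2]
q=(abs(x-520)<190)&(abs(y-314)<150)&(z>84)&(z<96); print(rect(X[q][:,:2]))
R=np.array([[np.cos(a),np.sin(a)],[-np.sin(a),np.cos(a)]])
L=(X[q][:,:2]-[520,314])@R.T; print(np.percentile(L,[.5,99.5],axis=0))
for s in(1,-1):  # wall line fits
    m=(L[:,1]*s>75)&(abs(L[:,0])<140); print('long wall',np.polyfit(L[m][:,0],L[m][:,1],1))
    m=(L[:,0]*s>140)&(abs(L[:,1])<75); print('short wall',np.polyfit(L[m][:,1],L[m][:,0],1))
E
```

```text
[523.6779972  134.06411488 180.25176271] [[ 0.933  0.359 -0.   ]
 [ 0.359 -0.933  0.003]
 [ 0.001 -0.003 -1.   ]] [ 0.29563802  3.67536828 -1.46332771]
tool slide to bar place [ 0.375 -0.877  0.004]
bar heading 21.020463920413633 turn units 0.022279066445593423
[521.8 314.2 316.2 183.6  12.5]
[[-154.64024027  -91.84650548]
 [ 159.14822438   91.1278337 ]]
long wall [-4.85013854e-03  8.80272560e+01]
short wall [4.81568480e-03 1.55783505e+02]
long wall [-6.87945702e-03 -8.73309654e+01]
short wall [ 5.59106818e-03 -1.49938388e+02]
```

View pics/s3.png

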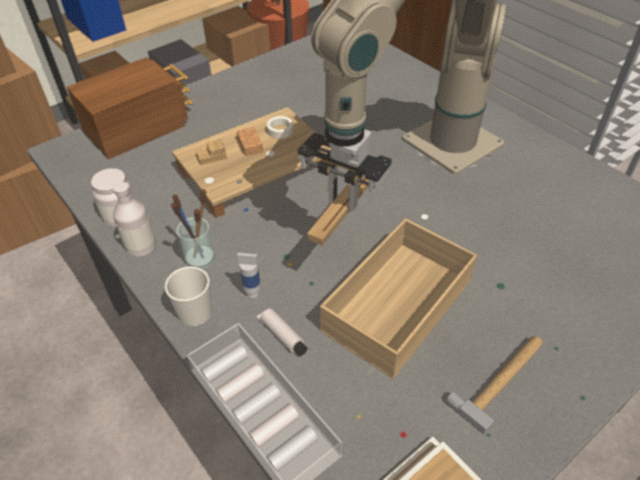

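The bar is held level at px (337,213), ahead of the crate. The crate's centre refines to (522.7, 315) with a yaw of 12.6°.

```bash
python3 -m jog '[{"fingers":25,"slide":[0.1,-0.15,0],"turn":[0,0,0.01]},{"fingers":25,"slide":[0.2,-0.35,0],"turn":[0,0,0.02]},{"fingers":25,"slide":[0.3,-0.55,0],"turn":[0,0,0.023]},{"fingers":25,"slide":[0.39,-0.75,0],"turn":[0,0,0.023]},{"fingers":25,"slide":[0.39,-0.84,0],"turn":[0,0,0.023]},{"fingers":25,"slide":[0.39,-0.84,0],"turn":[0,0,0.023]},{"fingers":25,"slide":[0.39,-0.84,0.1],"turn":[0,0,0.023]},{"fingers":25,"slide":[0.39,-0.84,0.2],"turn":[0,0,0.023]},{"fingers":25,"slide":[0.39,-0.84,0.2],"turn":[0,0,0.023]},{"fingers":25,"slide":[0.39,-0.84,0.2],"turn":[0,0,0.023]}]'
python3 - <<'E'
from h import *
p,d=env.capture('scene'); cv2.imwrite('pics/s4.png',p[150:420,260:540]); o=env.observe()
T=np.array(o['orientation']); e=np.array(o['eef_pos']); a=np.radians(12.65)
R=np.array([[np.cos(a),np.sin(a)],[-np.sin(a),np.cos(a)]]); print(e,'crate xy',R@(e[:2]-[522.7,315]),np.degrees(np.arctan2(T[1,0],T[0,0])))
E
```

```text
time_s: 7.75
eef_pos: [532.0, 264.3, 150.3]
orientation: [[0.975, 0.222, -0.002], [0.222, -0.975, -0.002], [-0.002, 0.001, -1.0]]
force: [-0.1, -0.2, -0.5]
finger_gap: 0.382
finger_force: 30.0
[532.72936058 264.93859786 151.00998299] crate xy [ -1.17727894 -51.04259077] 12.854645291630028
```

View pics/s4.png

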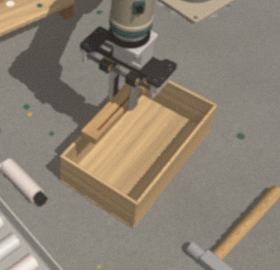

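The bar is above the crate, near its -y wall. I'll shift 16 mm inward, lower it and release.

```bash
python3 -m jog '[{"fingers":25,"slide":[0,-0.11,0],"turn":[0,0,0]},{"fingers":25,"slide":[0,-0.11,0.1],"turn":[0,0,0]},{"fingers":25,"slide":[0,-0.11,0.25],"turn":[0,0,0]},{"fingers":25,"slide":[0,-0.11,0.4],"turn":[0,0,0]},{"fingers":25,"slide":[0,-0.11,0.55],"turn":[0,0,0]},{"fingers":25,"slide":[0,-0.11,0.67],"turn":[0,0,0]},{"fingers":25,"slide":[0,-0.11,0.75],"turn":[0,0,0]},{"fingers":25,"slide":[0,-0.11,0.8],"turn":[0,0,0]},{"fingers":25,"slide":[0,-0.11,0.82],"turn":[0,0,0]},{"fingers":25,"slide":[0,-0.11,0.82],"turn":[0,0,0]}]'
python3 -m jog '[{"fingers":25,"slide":[0,0,0],"turn":[0,0,0]},{"fingers":52,"slide":[0,0,0],"turn":[0,0,0]},{"fingers":52,"slide":[0,0,0],"turn":[0,0,0]},{"fingers":52,"slide":[0,0,0],"turn":[0,0,0]},{"fingers":52,"slide":[0,0,0],"turn":[0,0,0]},{"fingers":52,"slide":[0,0,-0.1],"turn":[0,0,0]},{"fingers":52,"slide":[0,0,-0.3],"turn":[0,0,0]},{"fingers":52,"slide":[0,0,-0.55],"turn":[0,0,0]},{"fingers":52,"slide":[0,0,-0.8],"turn":[0,0,0]},{"fingers":52,"slide":[0,0,-1],"turn":[0,0,0]}]'
```

```text
time_s: 8.63
eef_pos: [529.1, 282.8, 27.7]
orientation: [[0.975, 0.224, 0.0], [0.224, -0.975, 0.0], [0.0, -0.0, -1.0]]
force: [-0.2, -0.9, -0.2]
finger_gap: 0.383
finger_force: 30.0
time_s: 9.47
eef_pos: [529.3, 283.0, 180.3]
orientation: [[0.975, 0.224, 0.002], [0.224, -0.975, 0.001], [0.002, -0.0, -1.0]]
force: [1.1, 0.7, -0.1]
finger_gap: 0.554
finger_force: 0.0
```

```bash
python3 -m jog '[{"fingers":60,"slide":[0,0.15,0],"turn":[0,0,0]},{"fingers":60,"slide":[-0.04,0.4,0],"turn":[0,0,0]},{"fingers":65,"slide":[-0.07,0.65,0],"turn":[0,0,0]},{"fingers":70,"slide":[-0.1,0.85,0],"turn":[0,0,0]},{"fingers":70,"slide":[-0.135,1,0],"turn":[0,0,0]},{"fingers":70,"slide":[-0.135,1,0],"turn":[0,0,0]},{"fingers":70,"slide":[-0.135,1,0],"turn":[0,0,0]},{"fingers":70,"slide":[-0.135,1,0],"turn":[0,0,0]},{"fingers":70,"slide":[-0.135,1,0],"turn":[0,0,0]},{"fingers":70,"slide":[-0.135,1,0],"turn":[0,0,0]}]'
python3 -m jog '[{"fingers":70,"slide":[0,0.15,0],"turn":[0,0,0]},{"fingers":70,"slide":[-0.04,0.3,0],"turn":[0,0,0]},{"fingers":70,"slide":[-0.07,0.5,0],"turn":[0,0,0]},{"fingers":70,"slide":[-0.1,0.7,0],"turn":[0,0,0]},{"fingers":70,"slide":[-0.135,0.9,0],"turn":[0,0,0]},{"fingers":70,"slide":[-0.135,1,0],"turn":[0,0,0]},{"fingers":70,"slide":[-0.135,1,0],"turn":[0,0,0]},{"fingers":70,"slide":[-0.135,1,0],"turn":[0,0,0]},{"fingers":70,"slide":[-0.135,1,0],"turn":[0,0,0]},{"fingers":70,"slide":[-0.135,1,0],"turn":[0,0,0]}]'
python3 -m jog '[{"fingers":70,"slide":[0,0.15,0],"turn":[0,0,0]},{"fingers":70,"slide":[-0.04,0.3,0],"turn":[0,0,0]},{"fingers":70,"slide":[-0.07,0.5,0],"turn":[0,0,0]},{"fingers":70,"slide":[-0.1,0.7,0],"turn":[0,0,0]},{"fingers":70,"slide":[-0.135,0.9,0],"turn":[0,0,0.01]},{"fingers":70,"slide":[-0.135,1,0],"turn":[0,0,0.03]},{"fingers":70,"slide":[-0.135,1,0],"turn":[0,0,0.05]},{"fingers":70,"slide":[-0.135,1,0],"turn":[0,0,0.07]},{"fingers":70,"slide":[-0.135,1,0],"turn":[0,0,0.084]},{"fingers":70,"slide":[-0.135,1,0],"turn":[0,0,0.084]}]'
python3 - <<'E'
from h import *
o=env.observe(); c=env.get_calibration('wrist'); p,d=env.capture('wrist'); cv2.imwrite('pics/w5.png',p)
T=np.array(o['orientation']); e=np.array(o['eef_pos']); print(e,np.degrees(np.arctan2(T[1,1],T[0,1])))
def near(n,c,d):
    X=cloud(d,c); x,y,z=X[...,0],X[...,1],X[...,2]
    for lo,hi in((74,86),(92,104)):
        q=(abs(x-595)<50)&(abs(y+308)<50)&(z>lo)&(z<hi)
        if q.sum()>50: print(n,lo,rect(X[q][:,:2]),np.median(z[q]),q.sum())
near('wrist',c,d)
p,d=env.capture('side'); near('side',env.get_calibration('side'),d); cv2.imwrite('pics/s5.png',p)
print('slide',(T.T@(np.array([581,-304,82])-e)/150).round(3),o['joints'])
E
```

```text
time_s: 10.3
eef_pos: [542.4, 133.9, 177.3]
orientation: [[0.974, 0.227, -0.0], [0.227, -0.974, 0.001], [-0.0, -0.001, -1.0]]
force: [0.2, 1.1, -0.8]
finger_gap: 0.744
finger_force: 0.0
time_s: 11.13
eef_pos: [556.4, -15.9, 177.2]
orientation: [[0.974, 0.227, -0.001], [0.227, -0.974, 0.001], [-0.0, -0.001, -1.0]]
force: [-0.1, 0.0, 0.0]
finger_gap: 0.744
finger_force: 0.0
time_s: 11.97
eef_pos: [570.8, -167.3, 177.0]
orientation: [[0.955, -0.297, -0.001], [-0.297, -0.955, 0.0], [-0.001, -0.0, -1.0]]
force: [0.8, 0.2, -0.7]
finger_gap: 0.746
finger_force: 0.0
[ 570.77299573 -167.26651747  176.99535263] -107.26356392517874
wrist 74 [ 596.3 -308.1   41.6   69.7   72.7] 81.6569060846468 3096
wrist 92 [ 582.1 -303.4   41.    39.6   72.9] 99.69975893327204 3706
side 74 [ 595.5 -308.4   42.7   70.    73.3] 80.3919838852243 548
side 92 [ 581.  -303.7   43.4   40.5   72.7] 98.58085063132376 584
slide [0.336 0.85  0.633] [-0.14419285  0.68228508  0.63287734  1.73611214 -0.50022218  0.89111711
 -1.1674507 ]
```

View pics/s5.png

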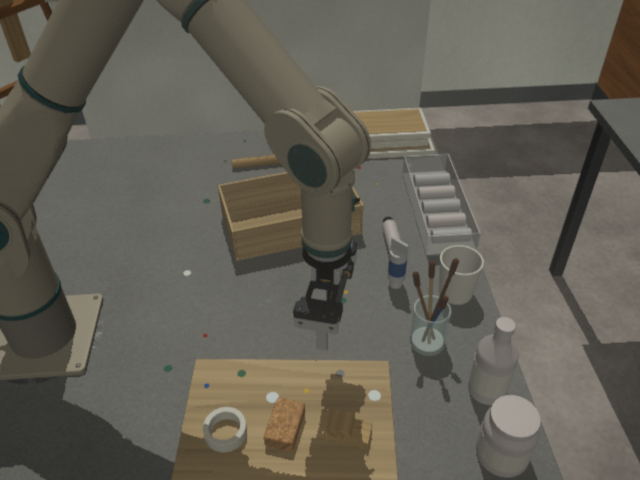

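The chunk sits undisturbed at px (345,425), and both cameras put its high part at (581.5,-303.5). I'm moving over and gripping it.

```bash
python3 -m jog '[{"fingers":75,"slide":[0.08,0.15,0],"turn":[0,0,0]},{"fingers":75,"slide":[0.15,0.35,0],"turn":[0,0,0]},{"fingers":75,"slide":[0.25,0.6,0],"turn":[0,0,0]},{"fingers":75,"slide":[0.338,0.8,0],"turn":[0,0,0]},{"fingers":75,"slide":[0.338,0.848,0],"turn":[0,0,0]},{"fingers":75,"slide":[0.338,0.848,0.1],"turn":[0,0,0]},{"fingers":75,"slide":[0.338,0.848,0.25],"turn":[0,0,0]},{"fingers":75,"slide":[0.338,0.848,0.3],"turn":[0,0,0]},{"fingers":75,"slide":[0.338,0.848,0.3],"turn":[0,0,0]},{"fingers":75,"slide":[0.338,0.848,0.3],"turn":[0,0,0]}]' 20
```

```text
time_s: 12.9
eef_pos: [581.2, -304.8, 132.5]
orientation: [[0.955, -0.295, -0.0], [-0.295, -0.955, 0.001], [-0.001, -0.0, -1.0]]
force: [0.3, 0.4, 0.0]
finger_gap: 0.799
finger_force: 0.0
```

```bash
python3 -m jog '[{"fingers":75,"slide":[0,0,0.1],"turn":[0,0,0]},{"fingers":75,"slide":[0,0,0.2],"turn":[0,0,0]},{"fingers":75,"slide":[0,0,0.29],"turn":[0,0,0]},{"fingers":75,"slide":[0,0,0.335],"turn":[0,0,0]},{"fingers":30,"slide":[0,0,0.335],"turn":[0,0,0]},{"fingers":30,"slide":[0,0,0.335],"turn":[0,0,0]},{"fingers":30,"slide":[0,0,0.335],"turn":[0,0,0]},{"fingers":30,"slide":[0,0,0.335],"turn":[0,0,0]},{"fingers":30,"slide":[0,0,0.335],"turn":[0,0,0]},{"fingers":30,"slide":[0,0,0.335],"turn":[0,0,0]}]' 20
python3 -m jog '[{"fingers":30,"slide":[0,0,0],"turn":[0,0,0]},{"fingers":30,"slide":[0,0,0],"turn":[0,0,0]},{"fingers":30,"slide":[0,0,0],"turn":[0,0,0]},{"fingers":30,"slide":[0,0,-0.05],"turn":[0,0,0]},{"fingers":30,"slide":[0,0,-0.15],"turn":[0,0,0]},{"fingers":30,"slide":[0,0,-0.3],"turn":[0,0,0]},{"fingers":30,"slide":[0,0,-0.5],"turn":[0,0,0]},{"fingers":30,"slide":[0,0,-0.65],"turn":[0,0,0]},{"fingers":30,"slide":[0,0,-0.7],"turn":[0,0,0]},{"fingers":30,"slide":[0,0,-0.7],"turn":[0,0,0]}]' 20
```

```text
time_s: 13.73
eef_pos: [581.4, -305.7, 82.8]
orientation: [[0.955, -0.297, 0.001], [-0.297, -0.955, -0.0], [0.001, -0.0, -1.0]]
force: [0.1, 0.7, 1.2]
finger_gap: 0.425
finger_force: 20.0
time_s: 14.57
eef_pos: [581.9, -306.6, 189.3]
orientation: [[0.955, -0.297, 0.003], [-0.297, -0.955, -0.002], [0.004, 0.001, -1.0]]
force: [0.0, -0.7, -0.7]
finger_gap: 0.423
finger_force: 20.0
```

```bash
python3 -m jog '[{"fingers":30,"slide":[-0.06,-0.15,0],"turn":[0,0,-0.01]},{"fingers":30,"slide":[-0.13,-0.3,0],"turn":[0,0,-0.025]},{"fingers":30,"slide":[-0.2,-0.5,0],"turn":[0,0,-0.04]},{"fingers":30,"slide":[-0.3,-0.7,0],"turn":[0,0,-0.055]},{"fingers":30,"slide":[-0.38,-0.9,0],"turn":[0,0,-0.07]},{"fingers":30,"slide":[-0.43,-1,0],"turn":[0,0,-0.083]},{"fingers":30,"slide":[-0.43,-1,0],"turn":[0,0,-0.083]},{"fingers":30,"slide":[-0.43,-1,0],"turn":[0,0,-0.083]},{"fingers":30,"slide":[-0.43,-1,0],"turn":[0,0,-0.083]},{"fingers":30,"slide":[-0.43,-1,0],"turn":[0,0,-0.083]}]'
python3 -m jog '[{"fingers":30,"slide":[0.02,-0.1,0],"turn":[0,0,0]},{"fingers":30,"slide":[0.04,-0.3,0],"turn":[0,0,0]},{"fingers":30,"slide":[0.06,-0.5,0],"turn":[0,0,0]},{"fingers":30,"slide":[0.08,-0.7,0],"turn":[0,0,0]},{"fingers":30,"slide":[0.1,-0.9,0],"turn":[0,0,0]},{"fingers":30,"slide":[0.125,-1,0],"turn":[0,0,0]},{"fingers":30,"slide":[0.125,-1,0],"turn":[0,0,0]},{"fingers":30,"slide":[0.125,-1,0],"turn":[0,0,0]},{"fingers":30,"slide":[0.125,-1,0],"turn":[0,0,0]},{"fingers":30,"slide":[0.125,-1,0],"turn":[0,0,0]}]'
python3 -m jog '[{"fingers":30,"slide":[0.02,-0.1,0],"turn":[0,0,0]},{"fingers":30,"slide":[0.04,-0.3,0],"turn":[0,0,0]},{"fingers":30,"slide":[0.06,-0.5,0],"turn":[0,0,0]},{"fingers":30,"slide":[0.08,-0.7,0],"turn":[0,0,0]},{"fingers":30,"slide":[0.1,-0.9,0],"turn":[0,0,0]},{"fingers":30,"slide":[0.125,-1,0],"turn":[0,0,0]},{"fingers":30,"slide":[0.125,-1,0],"turn":[0,0,0]},{"fingers":30,"slide":[0.125,-1,0],"turn":[0,0,0]},{"fingers":30,"slide":[0.125,-1,0],"turn":[0,0,0]},{"fingers":30,"slide":[0.125,-1,0],"turn":[0,0,0]}]'
python3 -m jog '[{"fingers":30,"slide":[0.02,-0.1,0],"turn":[0,0,0]},{"fingers":30,"slide":[0.04,-0.3,0],"turn":[0,0,0]},{"fingers":30,"slide":[0.06,-0.5,0],"turn":[0,0,0]},{"fingers":30,"slide":[0.08,-0.7,0],"turn":[0,0,0]},{"fingers":30,"slide":[0.1,-0.9,0],"turn":[0,0,0]},{"fingers":30,"slide":[0.125,-1,0],"turn":[0,0,0]},{"fingers":30,"slide":[0.125,-1,0],"turn":[0,0,0]},{"fingers":30,"slide":[0.125,-1,0],"turn":[0,0,0]},{"fingers":30,"slide":[0.125,-1,0],"turn":[0,0,0]},{"fingers":30,"slide":[0.125,-1,0],"turn":[0,0,0]}]'
python3 - <<'E'
from h import *
p,d=env.capture('scene'); cv2.imwrite('pics/s6.png',p[150:420,260:540]); o=env.observe()
T=np.array(o['orientation']); e=np.array(o['eef_pos']); print('slide',(T.T@(np.array([514.4,352,29])-e)/150).round(3),e)
E
```

```text
time_s: 15.4
eef_pos: [563.6, -145.3, 186.7]
orientation: [[0.977, 0.215, -0.001], [0.215, -0.977, -0.001], [-0.001, 0.001, -1.0]]
force: [0.5, -0.2, 0.1]
finger_gap: 0.425
finger_force: 20.0
time_s: 16.23
eef_pos: [549.8, 4.6, 187.3]
orientation: [[0.977, 0.215, 0.0], [0.215, -0.977, -0.001], [0.0, 0.001, -1.0]]
force: [0.4, 0.4, -0.0]
finger_gap: 0.427
finger_force: 20.0
time_s: 17.07
eef_pos: [535.7, 155.0, 187.4]
orientation: [[0.977, 0.214, 0.0], [0.214, -0.977, -0.001], [0.0, 0.001, -1.0]]
force: [-0.1, -0.9, 0.2]
finger_gap: 0.425
finger_force: 20.0
time_s: 17.9
eef_pos: [521.7, 305.2, 187.5]
orientation: [[0.977, 0.214, 0.0], [0.214, -0.977, -0.001], [0.0, 0.001, -1.0]]
force: [-0.2, -0.4, -0.0]
finger_gap: 0.426
finger_force: 20.0
slide [ 0.02  -0.313  1.057] [521.56049404 305.61594964 187.52350876]
```

View pics/s6.png

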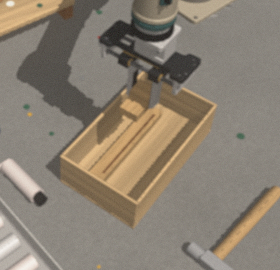

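The bar lies flat in the crate at crop px (130,145), and the held chunk is above the crate. I'll shift it to the +y side, lower it and release.

```bash
python3 -m jog '[{"fingers":30,"slide":[0.02,-0.15,0],"turn":[0,0,0]},{"fingers":30,"slide":[0.02,-0.31,0],"turn":[0,0,0]},{"fingers":30,"slide":[0.02,-0.31,0.05],"turn":[0,0,0]},{"fingers":30,"slide":[0.02,-0.31,0.2],"turn":[0,0,0]},{"fingers":30,"slide":[0.02,-0.31,0.35],"turn":[0,0,0]},{"fingers":30,"slide":[0.02,-0.31,0.5],"turn":[0,0,0]},{"fingers":30,"slide":[0.02,-0.31,0.65],"turn":[0,0,0]},{"fingers":30,"slide":[0.02,-0.31,0.8],"turn":[0,0,0]},{"fingers":30,"slide":[0.02,-0.31,0.9],"turn":[0,0,0]},{"fingers":30,"slide":[0.02,-0.31,0.97],"turn":[0,0,0]}]'
python3 -m jog '[{"fingers":30,"slide":[0,0,0.03],"turn":[0,0,0]},{"fingers":30,"slide":[0,0,0.07],"turn":[0,0,0]},{"fingers":30,"slide":[0,0,0.085],"turn":[0,0,0]},{"fingers":30,"slide":[0,0,0.085],"turn":[0,0,0]},{"fingers":30,"slide":[0,0,0.085],"turn":[0,0,0]},{"fingers":56,"slide":[0,0,0.085],"turn":[0,0,0]},{"fingers":56,"slide":[0,0,0.085],"turn":[0,0,0]},{"fingers":56,"slide":[0,0,0.085],"turn":[0,0,0]},{"fingers":56,"slide":[0,0,0.085],"turn":[0,0,0]},{"fingers":56,"slide":[0,0,0.085],"turn":[0,0,0]}]'
python3 -m jog '[{"fingers":56,"slide":[0,0,-0.05],"turn":[0,0,0]},{"fingers":56,"slide":[0,0,-0.15],"turn":[0,0,0]},{"fingers":56,"slide":[0,0,-0.35],"turn":[0,0,0]},{"fingers":56,"slide":[0,0,-0.55],"turn":[0,0,0]},{"fingers":56,"slide":[0,0,-0.8],"turn":[0,0,0]},{"fingers":56,"slide":[0,0,-1],"turn":[0,0,0]},{"fingers":56,"slide":[0,0.2,-1],"turn":[0,0,0]},{"fingers":56,"slide":[0,0.45,-1],"turn":[0,0,0]},{"fingers":56,"slide":[0,0.7,-1],"turn":[0,0,0]},{"fingers":56,"slide":[0,0.95,-1],"turn":[0,0,0]}]'
python3 - <<'E'
from h import *
p,d=env.capture('scene'); cv2.imwrite('pics/s7.png',p)
E
```

```text
time_s: 18.78
eef_pos: [513.2, 352.2, 40.0]
orientation: [[0.976, 0.217, -0.002], [0.217, -0.976, -0.002], [-0.002, 0.002, -1.0]]
force: [-0.1, 0.6, -0.6]
finger_gap: 0.426
finger_force: 20.0
time_s: 19.62
eef_pos: [513.6, 354.3, 29.2]
orientation: [[0.976, 0.218, 0.0], [0.218, -0.976, 0.0], [0.0, -0.0, -1.0]]
force: [-0.2, 0.9, -0.2]
finger_gap: 0.594
finger_force: 0.0
time_s: 20.45
eef_pos: [544.8, 213.9, 179.9]
orientation: [[0.976, 0.219, 0.001], [0.219, -0.976, 0.0], [0.001, -0.0, -1.0]]
force: [0.2, 0.2, 0.8]
finger_gap: 0.599
finger_force: 0.0
```

View pics/s7.png

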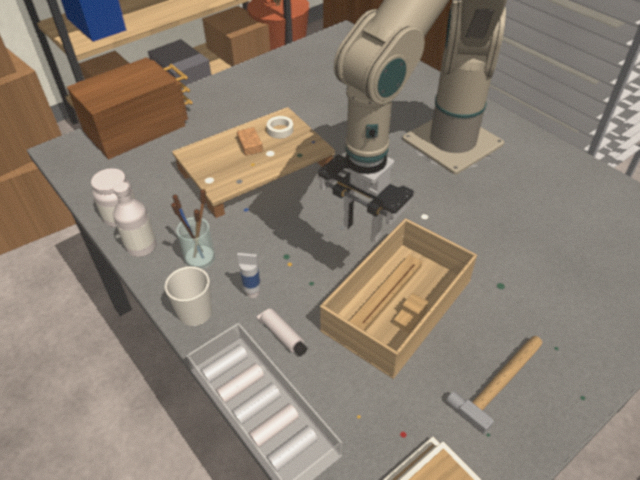

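The bar (385,290) and chunk (410,307) both lie inside the crate, the bystanders haven't moved and the gripper is clear.

```bash
python3 -c "
from bench import env
print(env.job_done())"
```

```text
the job is handed in; nothing more can be done
None
```

I handed the job in at about 20.5 s: the final image shows the long strip and the stepped block lying inside the crate with everything else undisturbed, but the hand-in returned no verdict.

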